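# Uncover the chip and hover the field probe over it

## Robot

A 7-joint arm with a two-finger parallel gripper is mounted at the origin on the work surface. World frame = base frame: x ahead of the robot, y to its left, z up, the work surface at z = 0. Lengths are in mm, angles in rad, forces in N, time in s.
With the tool pointing down it reaches from about 400 to 875 mm from the base axis. Payload 4.4 kg.
Tool frame: the origin (TCP) lies midway between the tips of the shut fingers; the grasp point (between the pads) lies 19 mm behind it; z points along the fingers, y is the line along which they close (so a half turn about z gives the same grasp; the last joint's range is limited). The gripper opens to 85 mm and grips with 20 to 120 N. Pads are 22 mm wide; open, the fingers measure 114 mm over their backs; the gripper's body (76 mm by 85 mm) begins 54 mm behind the grasp point. The pads swing forward as they close: fully open they stand 13 mm farther back than shut.
Start: joints at [1.089, 0.628, 0.038, 1.517, -0.027, 0.996, -0.02], TCP at [262.577, -594.618, 231.313] pointing down, gripper open.
Joint ranges: [-3.06, 3.06], [-0.37, 2.12], [-1.25, 1.32], [0.18, 2.47], [-1.1, 4.24], [0.23, 1.98], [-2.94, 2.94]. Speed limits (rad/s): [2.57, 2.57, 3.14, 3.14, 3.14, 3.14, 3.14].

## Interface

Orientations are given as [roll, pitch, yaw] about the fixed x, y, z axes, in that order (R = Rz(yaw) Ry(pitch) Rx(roll)).
In Python, from cell import monitor, cams, ctrl gives the robot as it stands.
- The arm moves only by the tool drive_tool, never from a script. Its argument "motion" is a list of rows, each an object with "fingers": the opening, from 0 (shut) to 1 (fully open); "linear": the shift along the tool's x, y, z in m, a list of three; "twist": the turn about the tool's z in rad. In form: [{"fingers": fingers, "linear": [x, y, z], "twist": twist}, ...]. A call has 1 to 5 rows; each row shifts and turns the commanded pose from where the row before left it, along the tool's axes as they then stand; what a row does not reach is not made up. A row lasts 1/12 s, in which the tool goes at most 41.7 mm and 7.16 degrees, less where a joint would pass 70% of its speed; a pose out of reach is approached as far as the arm can. A call with a gripper value outside its range is refused whole. The fingers move at their own pace and stop on an object; the grip force is fixed at half the most. Time passes only in rows, so rows that do not move let the fingers close. It gives the time, the measured TCP pose, the force, the opening and the grip force at its end, in the units of the state.
- monitor.read_state(): the state, without advancing time (a new reading comes with each control period).
- cams.get_image(name): name is "scene" or "side" or "wrist"; returns a dict with "color" (400x640x3 uint8, blue, green, red), "K" (3x3 intrinsics, pixels), "k1" (the pictures are not rectified: a ray, as slopes to the right and down, at radius r is drawn at 1 + k1 r^2 times it, then the intrinsics apply), "R" (3x3) and "t" (3): a world point X has camera coordinates R X + t. Camera axes: x right, y down, z forward; pixel columns grow to the right and rows downward; lengths in mm; the calibration is good to about 2 mm. A picture is of the moment at which its call begins. There is no depth.
- ctrl.finish_job(): hands the job in; it is judged then, once.
The state is a dict: "clock": time; "qpos": joint angles; "qd": joint speeds; "tau": joint torques, N m; "eef_pos": TCP position; "tool_rot": TCP orientation; "force": force on the tool from outside, world axes, zero at the start; "torque": the same for the moment, N m; "width": finger opening in mm; "gripper_force": force on a finger pad.
Only numpy, scipy, OpenCV 4.12 (cv2) and the standard library are available. Lean on these libraries where they do the work, as an engineer would, in place of code of your own. Each camera call takes 0.05 s, during which the arm holds its last target. There are 200 camera calls.

## Task

Take the orange cover off the chip on the green circuit board and hang it astride the steel bar of the rail, letting go of it. Then lift the red field probe out of its holder, carry it over the upright cards on the board without the probe touching the board or any of its parts, and finish still holding it upright and still, its copper loop centred over the chip, about a centimetre above it and in line with the white stripe. Leave the mouse, the reel and the dish where they are.

Things in the scene. Friction and masses are not known exactly. Their poses are not given: they have to be found in the camera images.
- board: Green circuit board, fixed, 150 (x) by 160 (y) mm, upper face 14 mm above the bench. Origin at its centre at bench level; z up. Two blue upright cards, 70 mm long in x, 10 mm thick, stand at y = -56 and +56 mm, tops 54 mm above the bench. Gold coax sockets at x = -50 and -64 mm reach 25 mm, metal cans at x = 60 mm reach 28 mm above the bench
- chip (a point): Centre of the upper face of the black chip (24 mm square, 4 mm thick, under the orange cover at the start), 18 mm above the bench at the board's centre; axes as the board's. A white stripe runs along x across the chip and on to the board either side of the cover
- rail: Steel rail, fixed: a horizontal round bar, 12 mm in diameter, along the rail's own y axis on two posts 190 mm apart (at y = -95 and +95 mm), which stand on dark feet 70 mm long in x. Origin between the posts at bench level; the bar's axis is 120 mm above it
- bar_mid (a point): Middle of the bar, on its axis, 120 mm above the bench; axes as the rail's (y along the bar)
- cover: Loose orange cover, 55 to 110 g, an upside-down U astride the chip, feet on the board: two legs 3 mm thick, 50 mm long in x, 44 mm high, 34 mm apart inside (40 mm over all in y), under a roof 4 mm thick. The channel between the legs is open-ended and runs along x. Black grip tab on the roof: 34 mm in x, 10 mm thick in y, 48 to 82 mm above the feet. Origin centred, at foot level; z up
- cover_roof (a point): Centre of the underside of the cover's roof, 44 mm above its feet: this rests on top of the bar when hung
- holder: Grey block, fixed, 70 (x) by 60 (y) by 48 mm high, with a slot in its top 32 mm (x) by 10 mm (y), 42 mm deep, in which the probe stands. Origin at the centre of its underside
- probe: Loose red field probe, 40 to 85 g, upright in the holder. Origin at the underside of its black guard plate (44 by 22 by 4 mm), which rests on the holder's top; z up along the handle. The red square handle, 16 by 16 mm, reaches from 4 to 90 mm above the origin. Below hangs a copper ring, the loop, 24 mm across in x, 4 mm thick in y; its plane holds the probe's x and z axes
- loop_tip (a point): Lowest point of the copper loop, 36 mm below the probe's origin on its axis
- mouse: Bystander: grey computer mouse, 100 by 58 by 30 mm, loose; origin at the centre of its underside
- reel: Bystander: solder reel standing on its blue flange, 64 mm across, 40 mm high, loose; origin at the centre of its underside
- dish: Bystander: yellow parts dish, 90 by 70 by 25 mm, loose; origin at the centre of its underside
Things that resemble listed ones, but are neither listed nor needed, are in the scene too. There is more than one size of the probe; the job needs the middle-sized.

How it is judged:
By the outcome, as a careful person would: the job done as asked, in the order asked, and still so for the second after the job is handed in, while the arm keeps its last pose, push and grip.
It also fails if it takes over 58 s, if anything falls off the work surface, if the arm or the gripper's body presses on something with over 40 N, if the wrist force passes 120 N, or if a joint passes its speed limit or range.

## Working session

There is one attempt and no reset: what is moved stays moved. The work goes in short steps, Python scripts to look and compute and a tool call to move; the robot and the scene stay as the last step left them, time stands still between calls to the robot, and variables do not carry over. Pictures are saved under pics/ and viewed, at most 10 in all, crops included, and the job is handed in when it is done.

Besides the shell and the picture viewer there is one more tool, called after "Request:" by a JSON object that holds its "name" and its "arguments", one argument or row to a line. drive_tool: Moves the arm, as the interface text tells. Its arguments: {"type":"object","properties":{"motion":{"type":"array"}},"required":["motion"]}

```bash
mkdir -p pics; cat > h.py <<'E'
import numpy as np, cv2, pickle
from cell import monitor, cams, ctrl
def grab(n,save):
    d=cams.get_image(n); cv2.imwrite(f'pics/{save}.png',d['color']); pickle.dump(d,open(f'pics/{save}.pkl','wb')); return d
def load(s): return pickle.load(open(f'pics/{s}.pkl','rb'))
def dist(d): return np.array([d['k1'],0,0,0,0],float)
def proj(d,P):
    return cv2.projectPoints(np.array(P,float).reshape(-1,1,3),cv2.Rodrigues(np.array(d['R'],float))[0],np.array(d['t'],float),np.array(d['K'],float),dist(d))[0][:,0]
def ray(d,uv,z):
    "world point on plane z for pixel"
    s=cv2.undistortPoints(np.array(uv,float).reshape(-1,1,2),np.array(d['K'],float),dist(d))[:,0]
    R=np.array(d['R'],float);c=-R.T@np.array(d['t'],float)
    v=np.c_[s,np.ones(len(s))]@R
    return c+v*((z-c[2])/v[:,2])[:,None]
E
python3 - <<'E'
from h import *
for n in ['scene','side','wrist']:
    d=grab(n,n+'0'); R=np.array(d['R']); print(n,-R.T@d['t'],R[2],d['k1'],d['K'][0])
a=cv2.imread('pics/scene0.png');b=cv2.imread('pics/side0.png')
print(monitor.read_state())
E
```

```text
scene [1097.34304901 -237.71671936  865.76616022] [-0.50867103  0.22216164 -0.83180405] -0.023379289855030193 [409.60068252   0.         320.47556984]
side [ 549.05028352 -697.41062168  659.00103817] [ 0.0884028   0.75322475 -0.65179553] -0.004958389877245119 [369.97304763   0.         315.97277408]
wrist [ 335.6330007  -563.02071121  373.77979118] [-0.28338288 -0.12345394 -0.95102748] -0.06639212906294437 [338.78168588   0.         312.36918593]
{'clock': 0.15, 'qpos': array([ 1.08918887,  0.6291324 ,  0.03845701,  1.51814823, -0.02698625,
        0.99633971, -0.02003195]), 'qd': array([-0.00028031, -0.00205764,  0.00214858, -0.00342022, -0.00230935,
       -0.00024623, -0.00077447]), 'tau': array([ 2.13134248e-03, -5.63794577e+01,  1.22812830e+00, -1.93650180e+01,
        1.11817924e-02,  7.40353164e-03,  3.87201865e-06]), 'eef_pos': array([ 262.37503569, -594.15210434,  230.59816299]), 'tool_rot': array([-3.14008330e+00,  2.47200268e-05,  4.15775801e-01]), 'force': array([-0.03736111,  0.40096104,  0.64496138]), 'torque': array([0.00928813, 0.03685294, 0.00869972]), 'gripper_force': 0.0, 'width': 85.42639506687662}
```

View pics/scene0.png

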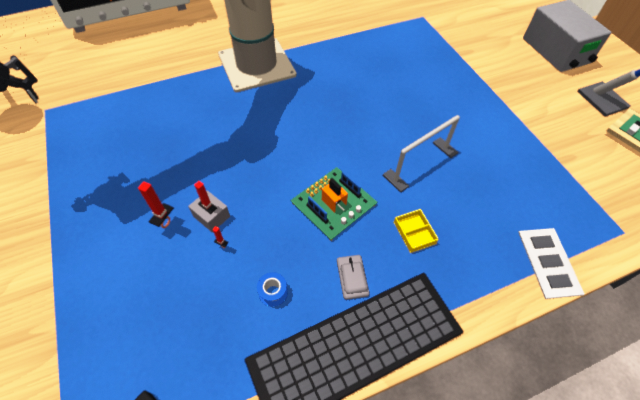

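View pics/side0.png

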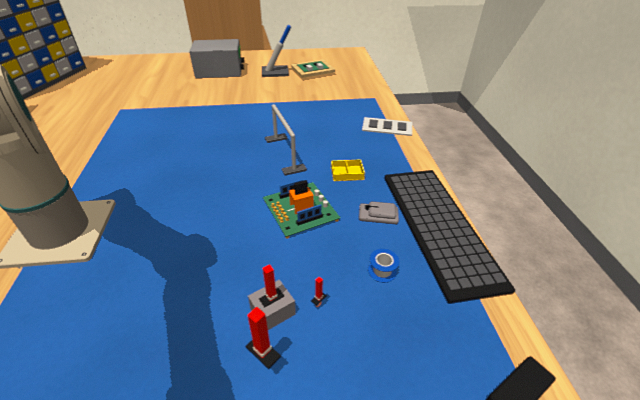

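Candidates, scene view: probes at (152,200), which is large and standing free, (205,200), which is the middle size in the grey holder, and (220,237), which is small. I choose the one in the holder. The board is at (335,203); the one at the right edge (630,130) is a decoy. The rail is at (430,135).

```bash
cat >> h.py <<'E'
def comp(items,out,w=100,h=75,s=4):
    "items: (name,u0,v0)"
    t=[]
    for n,u,v in items:
        c=load(n)['color'][v:v+h,u:u+w]; c=cv2.resize(c,None,fx=s,fy=s,interpolation=cv2.INTER_CUBIC)
        for k in range(0,w,10): cv2.line(c,(k*s,0),(k*s,8 if (u+k)%50 else 20),(255,255,255),1)
        for k in range(0,h,5): cv2.line(c,(0,k*s),(8 if (v+k)%25 else 20,k*s),(255,255,255),1)
        cv2.putText(c,f'{n}{u},{v}',(25,35),0,.4,(255,255,255),1); t.append(c)
    cv2.imwrite(f'pics/{out}.png',np.vstack([np.hstack(t[:2]),np.hstack(t[2:])]))
E
python3 - <<'E'
from h import *
comp([('scene0',285,165),('scene0',375,110),('side0',255,165),('side0',250,100)],'c1')
comp([('scene0',170,170),('scene0',170,170),('side0',235,250),('side0',235,250)],'c2')
E
```

```text
(no output)
```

View pics/c1.png

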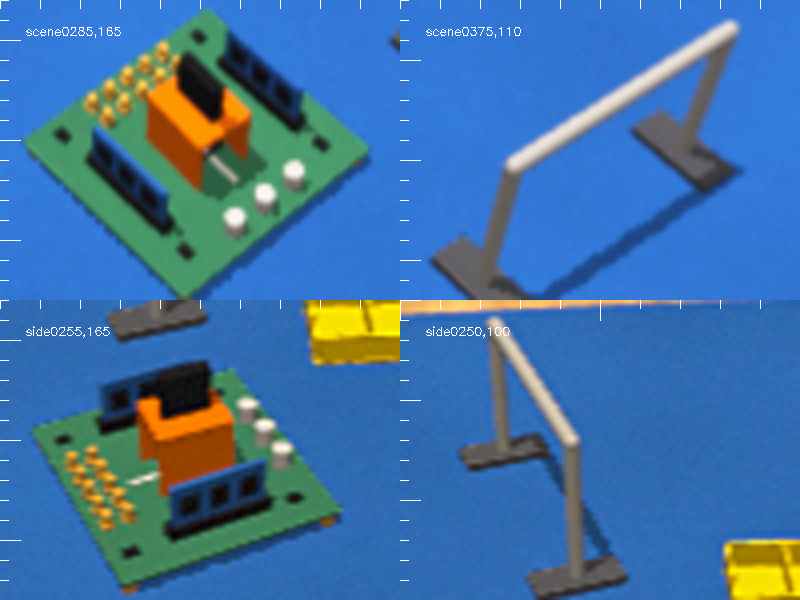

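View pics/c2.png

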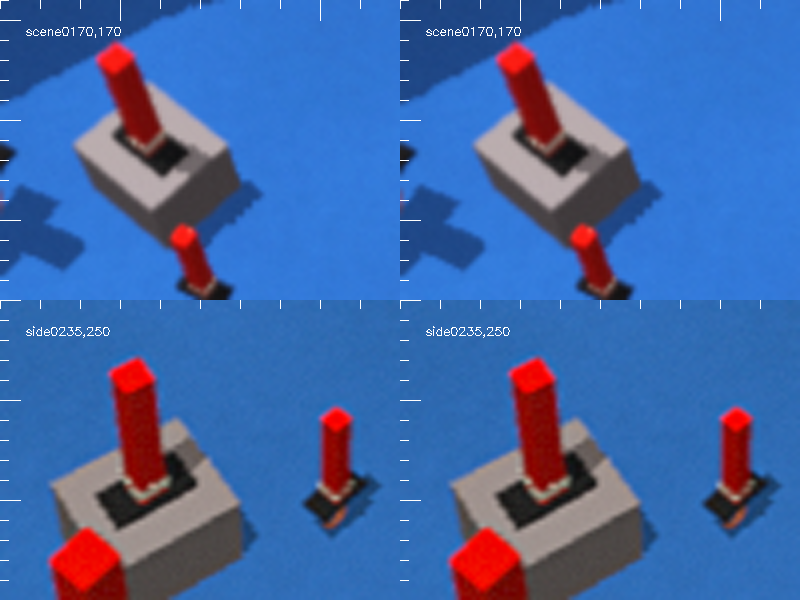

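Seen:
- **Board:** white stripe along the gold-to-cans direction. The cover is seated on the chip at (335,195).
- **Bar ends, scene view:** (403,151) and (459,117).
- **Probe:** the middle-sized red handle stands in the holder, its top at (199,184.5).

```bash
cat > fit.py <<'E'
from h import *
from scipy.optimize import least_squares
S,D=load('scene0'),load('side0')
def fit(P,s,q,x0):
    f=lambda p:np.concatenate([(proj(d,[[p[0]+np.cos(p[2])*a-np.sin(p[2])*b,p[1]+np.sin(p[2])*a+np.cos(p[2])*b,z] for k,(a,b,z) in enumerate(P) if px[k]])-[x for x in px if x]).ravel() for d,px in((S,s),(D,q))])
    r=least_squares(f,x0,loss='soft_l1'); return r.x,np.round(r.fun,1)
def cor(a,b,z): return [(-a,-b,z),(a,-b,z),(a,b,z),(-a,b,z)]
if __name__=='__main__':
    b0=ray(S,[335,203],14)[0]
    print('board',*fit(cor(75,80,14),[(291.2,200.7),(331.2,239.2),(377.5,202.5),(337,167.5)],[(286.2,236.2),(340,218),(313.7,182.5),(263.2,198)],[b0[0],b0[1],.7]))
    print('cover',*fit(cor(25,20,62),[(321.7,187.5),(335.7,202),(347.5,193.7),None],[(295.5,198.7),(313.2,191.2),None,(289.2,191.2)],[b0[0],b0[1],.7]))
    r0=ray(S,[431,134],120)[0]
    print('rail',*fit([(0,-95,120),(0,95,120)],[(403.2,150.7),(458.7,117)],[(293.2,135),(273.7,105.5)],[r0[0],r0[1],.5]))
    h0=ray(S,[208,206],48)[0]
    print('holder',*fit(cor(35,30,48),[(188.7,206.2),(208.2,222),(227,206.7),(207.5,191.2)],[None,(295,300),(280,280),(247.5,296.2)],[h0[0],h0[1],.7]))
    print('probe top',*fit([(0,0,138)],[(199,184.5)],[(268,268.7)],[h0[0],h0[1],0]))
E
python3 fit.py
```

```text
board [5.94733153e+02 1.83134643e+01 3.40941254e-01] [-1.3 -0.8 -0.4  0.5  0.3 -0.7 -0.5 -1.2  0.1 -0.   1.4 -0.4  0.3 -0.3
  0.4 -1.1]
cover [5.96366262e+02 1.85375537e+01 3.01206547e-01] [ 0.2  0.5 -0.2 -0.5  0.7 -1.1 -0.3  1.3  0.6  3.7  0.3 -0.7]
rail [5.64808774e+02 2.91458812e+02 2.48210589e-01] [ 0.8 -0.3 -0.5 -0.2 -0.2  0.5  0.8  0.4]
holder [ 5.14926259e+02 -2.75005480e+02  4.89019006e-01] [-0.8 -0.2 -0.3  0.4 -0.1 -1.1 -0.5 -1.2  0.5  0.2 -0.2 -0.9  1.  -0.7]
probe top [ 515.25713159 -275.29116186    0.        ] [-0.6 -0.8  0.5 -0.4]
```

Request:
{"name": "drive_tool", "arguments": {
  "motion": [
    {"fingers": 1, "linear": [0.0325, -0.025, 0], "twist": 0},
    {"fingers": 1, "linear": [0.0325, -0.025, 0], "twist": 0},
    {"fingers": 1, "linear": [0.0325, -0.025, 0], "twist": 0},
    {"fingers": 1, "linear": [0.0325, -0.025, 0], "twist": 0},
    {"fingers": 1, "linear": [0.0325, -0.025, 0], "twist": 0}
  ]
}}

```text
clock: 0.57
eef_pos: [361.2, -412.8, 231.1]
tool_rot: [-3.141, -0.0, 0.415]
force: [1.2, 0.5, 0.8]
width: 85.5
gripper_force: 0.0
```

Request:
{"name": "drive_tool", "arguments": {
  "motion": [
    {"fingers": 1, "linear": [0.0325, -0.025, 0], "twist": 0},
    {"fingers": 1, "linear": [0.0325, -0.025, 0], "twist": 0},
    {"fingers": 1, "linear": [0.0325, -0.025, 0], "twist": 0},
    {"fingers": 1, "linear": [0.0325, -0.025, 0], "twist": 0},
    {"fingers": 1, "linear": [0.0325, -0.025, 0], "twist": 0}
  ]
}}

```text
clock: 0.98
eef_pos: [459.4, -232.7, 231.3]
tool_rot: [-3.142, 0.0, 0.416]
force: [-0.1, 0.4, 0.2]
width: 85.8
gripper_force: 0.0
```

Request:
{"name": "drive_tool", "arguments": {
  "motion": [
    {"fingers": 1, "linear": [0.0325, -0.025, 0], "twist": 0},
    {"fingers": 1, "linear": [0.0325, -0.025, 0], "twist": 0},
    {"fingers": 1, "linear": [0.0325, -0.025, 0], "twist": 0},
    {"fingers": 1, "linear": [0.0325, -0.025, 0], "twist": 0.04},
    {"fingers": 1, "linear": [0, 0, 0], "twist": 0.04}
  ]
}}

```text
clock: 1.4
eef_pos: [541.7, -79.9, 231.2]
tool_rot: [-3.137, -0.005, 0.347]
force: [0.4, 0.7, 0.3]
width: 85.4
gripper_force: 0.0
```

```bash
python3 - <<'E'
from h import *
d=grab('wrist','w1'); s=monitor.read_state(); print(s['eef_pos'],s['tool_rot'],s['clock'],s['qpos'])
c,sn=np.cos(.335),np.sin(.335)
for x0,y0,P in [(594.7,18.3,[(-25,-20,62),(25,-20,62),(25,20,62),(-25,20,62),(-17,-5,96),(17,-5,96),(17,5,96),(-17,5,96),(-75,-80,14),(75,-80,14),(75,80,14),(-75,80,14)])]:
    p=proj(d,[[x0+c*a-sn*b,y0+sn*a+c*b,z] for a,b,z in P]);print(p.round(1).tolist())
im=d['color'].copy()
for q in p: cv2.circle(im,tuple(int(v) for v in q.round()),2,(255,0,255),1)
cv2.imwrite('pics/w1o.png',im)
E
```

```text
[539.49858523 -84.57594062 230.99400701] [-3.13924377e+00 -1.90883998e-03  3.41416435e-01] 1.45 [ 0.09035074  0.47883627  0.02299382  1.81117108 -0.01800643  0.851083
 -1.10675673]
[[251.9, 118.0], [250.0, 59.4], [204.4, 59.5], [208.2, 117.8], [225.6, 110.7], [223.3, 66.1], [210.6, 66.2], [213.3, 110.7], [316.9, 162.9], [319.4, 10.4], [156.3, 11.4], [170.6, 161.4]]
```

View pics/w1o.png

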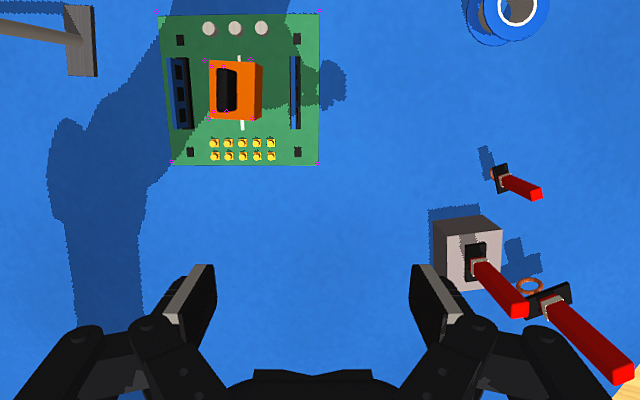

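The wrist view agrees with the fit to about 2 px: cover roof (209..252, 61..121), stripe vertical at x≈240. The probes are at lower right.

Request:
{"name": "drive_tool", "arguments": {
  "motion": [
    {"fingers": 1, "linear": [0.0284, -0.0263, 0], "twist": 0},
    {"fingers": 1, "linear": [0.0284, -0.0263, 0], "twist": 0},
    {"fingers": 1, "linear": [0.0284, -0.0263, 0], "twist": 0},
    {"fingers": 1, "linear": [0, 0, 0], "twist": 0},
    {"fingers": 1, "linear": [0, 0, 0], "twist": 0}
  ]
}}

```text
clock: 1.87
eef_pos: [592.1, 13.9, 230.8]
tool_rot: [-3.141, 0.0, 0.34]
force: [-0.4, 0.1, -0.0]
width: 85.5
gripper_force: 0.0
```

```bash
python3 - <<'E'
from h import *
d=grab('wrist','w2'); s=monitor.read_state(); print(s['eef_pos'],s['tool_rot'],s['clock'])
c,sn=np.cos(.335),np.sin(.335)
x0,y0,P =594.7,18.3,[(-25,-20,62),(25,-20,62),(25,20,62),(-25,20,62),(-17,-5,96),(17,-5,96),(17,5,96),(-17,5,96),(-75,-80,14),(75,-80,14),(75,80,14),(-75,80,14)]
p=proj(d,[[x0+c*a-sn*b,y0+sn*a+c*b,z] for a,b,z in P]);print(p.round(1).tolist())
im=cv2.resize(d['color'][100:400,120:520],None,fx=2,fy=2,interpolation=cv2.INTER_CUBIC)
for q in p: cv2.circle(im,tuple(int(v) for v in ((q-[120,100])*2).round()),2,(255,0,255),1)
cv2.imwrite('pics/w2o.png',im)
E
```

```text
[591.42764063  11.40309505 230.81277661] [3.14107497e+00 1.57896619e-03 3.36855919e-01] 1.9167
[[328.7, 200.7], [329.8, 149.2], [286.5, 148.9], [287.4, 200.4], [313.3, 203.9], [313.6, 165.2], [301.6, 165.2], [301.7, 203.8], [377.9, 229.5], [387.1, 93.5], [230.6, 92.6], [239.1, 228.6]]
```

View pics/w2o.png

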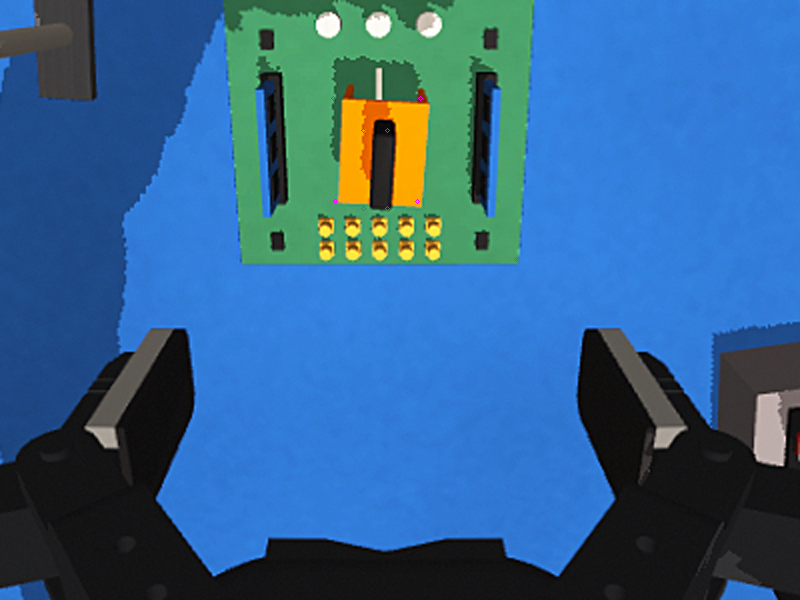

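The tab is at crop (383,165) and the roof at (340..428, 100..206). The cover is yawed about 0.035 rad from the board. The arm was still moving during that picture, so I'll measure again with it at rest.

```bash
python3 - <<'E'
from h import *
from scipy.optimize import least_squares
cams.get_image('wrist');d=grab('wrist','w3'); s=monitor.read_state(); print(s['eef_pos'],s['tool_rot'],s['clock'])
hsv=cv2.cvtColor(d['color'],cv2.COLOR_BGR2HSV)
def quad(m):
    c=max(cv2.findContours(m,0,1)[0],key=cv2.contourArea); h=cv2.convexHull(c)
    for e in np.arange(.01,.2,.005):
        a=cv2.approxPolyDP(h,e*cv2.arcLength(h,True),True)
        if len(a)==4: break
    return a[:,0].astype(float),cv2.minAreaRect(c)
o=cv2.inRange(hsv,(8,150,200),(25,255,255)); o=cv2.morphologyEx(o,cv2.MORPH_CLOSE,np.ones((15,15)))
g=cv2.inRange(hsv,(40,60,30),(85,255,255)); g=cv2.morphologyEx(g,cv2.MORPH_CLOSE,np.ones((9,9)))
for n,m,z,H in (('roof',o,62,(25,20)),('board',g,14,(75,80))):
    q,r=quad(m); w=ray(d,q,z)[:,:2]; print(n,q.tolist(),w.round(1).tolist(),'mean',w.mean(0), 'rect',[ray(d,r[0],z)[0].round(1),r[1:]])
    if n=='board': # nearest two corners
        k=w[np.argsort(q[:,1])[-2:]];k=k[np.argsort(k[:,1])]; e=k[1]-k[0]; print('yaw',np.arctan2(-e[0],e[1]),'len',np.hypot(*e),'centre',k.mean(0)+75*np.array([e[1],-e[0]])/np.hypot(*e))
    else:
        k=w[np.argsort(q[:,1])];
        for a in (k[:2],k[2:]):
            a=a[np.argsort(a[:,1])];e=a[1]-a[0];print('yaw',np.arctan2(-e[0],e[1]),np.hypot(*e))
t=cv2.inRange(hsv[150:215,295:325],(0,0,0),(180,255,60)); ys,xs=np.nonzero(t); print('black',xs.min()+295,xs.max()+295,ys.min()+150,ys.max()+150)
E
```

```text
[591.14285084   9.56191514 231.09917576] [3.14051797e+00 1.51218256e-03 3.33449463e-01] 2.0167
roof [[287.0, 147.0], [330.0, 150.0], [334.0, 227.0], [277.0, 226.0]] [[612.7, 41.2], [623.1, 2.8], [552.3, -27.4], [534.7, 26.5]] mean [580.70259221  10.75925537] rect [array([582.2,  12.2,  62. ]), ((80.0, 60.0), 90.0)]
yaw 0.2647854722989176 39.818845153367455
yaw 0.316047318486058 56.68034072563869
board [[382.0, 94.0], [375.0, 228.0], [238.0, 229.0], [228.0, 95.0]] [[688.2, -32.7], [549.0, -82.2], [495.9, 66.5], [635.6, 115.8]] mean [592.1660234   16.85562187] rect [array([595.8,  18.9,  14. ]), ((135.0, 154.0), 90.0)]
yaw 0.3428519396319855 len 157.87184139780192 centre [593.06361652  17.36837834]
black 301 312 157 201
```

```bash
python3 - <<'E'
from h import *
d=load('w3')
print(ray(d,[306,201.5],96)[0]+17*np.array([np.cos(.3),np.sin(.3),0]))
print(ray(d,[[287,147],[330,150]],62).mean(0)-25*np.array([np.cos(.3),np.sin(.3),0]))
cams.get_image('wrist')
s=monitor.read_state(); print(s['eef_pos'],s['tool_rot'],s['clock'],s['qd'].round(3))
E
```

```text
[595.37000615  15.60379495  96.        ]
[594.03845539  14.60248298  62.        ]
[591.25800764   9.48343596 231.27362628] [3.14059028e+00 1.03623487e-03 3.32942077e-01] 2.0667 [ 0.004 -0.005 -0.005 -0.005 -0.002 -0.001 -0.004]
```

Request:
{"name": "drive_tool", "arguments": {
  "motion": [
    {"fingers": 0.6, "linear": [0.0057, -0.0052, 0.03], "twist": 0.028},
    {"fingers": 0.6, "linear": [0, 0, 0.04], "twist": 0},
    {"fingers": 0.6, "linear": [0, 0, 0.035], "twist": 0},
    {"fingers": 0.6, "linear": [0, 0, 0.02], "twist": 0},
    {"fingers": 0.6, "linear": [0, 0, 0], "twist": 0}
  ]
}}

```text
clock: 2.48
eef_pos: [591.6, 16.7, 102.0]
tool_rot: [-3.14, 0.009, 0.306]
force: [-0.1, 0.4, 0.2]
width: 51.5
gripper_force: 0.0
```

Request:
{"name": "drive_tool", "arguments": {
  "motion": [
    {"fingers": 0.6, "linear": [0, 0, 0.02], "twist": 0},
    {"fingers": 0.6, "linear": [0, 0, 0.018], "twist": 0},
    {"fingers": 0.6, "linear": [0, 0, 0], "twist": 0},
    {"fingers": 0.6, "linear": [0, 0, 0], "twist": 0},
    {"fingers": 0.6, "linear": [0, 0, 0], "twist": 0}
  ]
}}

```text
clock: 2.9
eef_pos: [596.7, 18.1, 70.1]
tool_rot: [3.141, -0.002, 0.307]
force: [0.4, 0.8, 0.7]
width: 51.2
gripper_force: 0.0
```

Request:
{"name": "drive_tool", "arguments": {
  "motion": [
    {"fingers": 0.6, "linear": [0, 0, 0], "twist": 0},
    {"fingers": 0.6, "linear": [0, 0, 0], "twist": 0}
  ]
}}

```text
clock: 3.07
eef_pos: [596.6, 18.6, 69.9]
tool_rot: [3.141, -0.003, 0.308]
force: [0.8, -0.2, -1.3]
width: 51.2
gripper_force: 0.0
```

```bash
python3 - <<'E'
from h import *
d=grab('wrist','w4'); grab('side','s4'); s=monitor.read_state(); print(s['eef_pos'],s['tool_rot'],s['clock'])
comp([('side0',260,160),('side0',260,160),('side0',260,160),('side0',260,160)],'x',100,75)
w=cv2.resize(d['color'],(480,300)); sd=cv2.resize(load('s4')['color'][150:250,240:360],(360,300),interpolation=cv2.INTER_CUBIC)
cv2.imwrite('pics/v4.png',np.hstack([d['color'][100:400,100:500],sd]))
E
```

```text
[596.16980436  18.72740763  69.33633702] [ 3.14122725e+00 -1.62825754e-03  3.07793537e-01] 3.1667
```

View pics/v4.png

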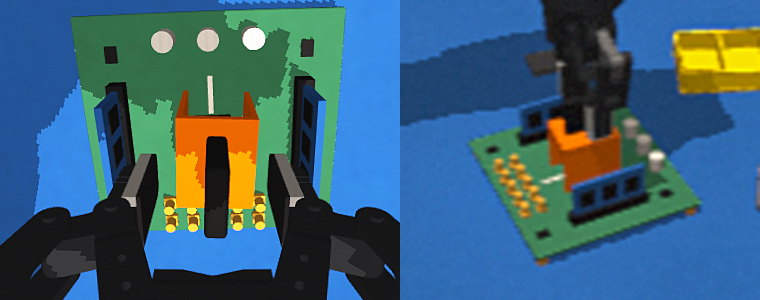

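The tab at (216,190) lies between the pads, about 1 mm right of centre. I'll make a small correction, close and lift.

Request:
{"name": "drive_tool", "arguments": {
  "motion": [
    {"fingers": 0.6, "linear": [-0.0015, 0.0015, 0.0025], "twist": 0},
    {"fingers": 0.6, "linear": [0, 0, 0], "twist": 0},
    {"fingers": 0, "linear": [0, 0, 0], "twist": 0},
    {"fingers": 0, "linear": [0, 0, 0], "twist": 0},
    {"fingers": 0, "linear": [0, 0, 0], "twist": 0}
  ]
}}

```text
clock: 3.58
eef_pos: [594.6, 16.9, 65.8]
tool_rot: [-3.141, 0.0, 0.308]
force: [-0.4, -0.7, -0.1]
width: 15.1
gripper_force: 0.0
```

Request:
{"name": "drive_tool", "arguments": {
  "motion": [
    {"fingers": 0, "linear": [0, 0, 0], "twist": 0},
    {"fingers": 0, "linear": [0, 0, 0], "twist": 0},
    {"fingers": 0, "linear": [0, 0, 0], "twist": 0},
    {"fingers": 0, "linear": [0, 0, 0], "twist": 0},
    {"fingers": 0, "linear": [0, 0, 0], "twist": 0}
  ]
}}

```text
clock: 4.0
eef_pos: [594.6, 16.8, 65.8]
tool_rot: [-3.142, 0.0, 0.308]
force: [0.1, 0.2, -1.1]
width: 9.0
gripper_force: 61.1
```

Request:
{"name": "drive_tool", "arguments": {
  "motion": [
    {"fingers": 0, "linear": [0, 0, -0.01], "twist": 0},
    {"fingers": 0, "linear": [0, 0, -0.02], "twist": 0},
    {"fingers": 0, "linear": [0, 0, -0.03], "twist": 0},
    {"fingers": 0, "linear": [0, 0, -0.035], "twist": 0},
    {"fingers": 0, "linear": [0, 0, -0.035], "twist": 0}
  ]
}}

```text
clock: 4.42
eef_pos: [593.9, 16.8, 197.5]
tool_rot: [-3.141, 0.001, 0.308]
force: [0.9, -0.4, -0.8]
width: 9.6
gripper_force: 61.1
```

Request:
{"name": "drive_tool", "arguments": {
  "motion": [
    {"fingers": 0, "linear": [0, 0, -0.02], "twist": -0.12},
    {"fingers": 0, "linear": [0, 0, 0], "twist": -0.12},
    {"fingers": 0, "linear": [0, 0, 0], "twist": -0.12},
    {"fingers": 0, "linear": [0, 0, 0], "twist": -0.12},
    {"fingers": 0, "linear": [0, 0, 0], "twist": -0.12}
  ]
}}

```text
clock: 4.83
eef_pos: [594.5, 16.7, 216.9]
tool_rot: [3.141, -0.0, 0.914]
force: [-0.1, -0.0, -0.6]
width: 9.0
gripper_force: 61.2
```

Request:
{"name": "drive_tool", "arguments": {
  "motion": [
    {"fingers": 0, "linear": [0, 0, 0], "twist": -0.12},
    {"fingers": 0, "linear": [0, 0, 0], "twist": -0.12},
    {"fingers": 0, "linear": [0, 0, 0], "twist": -0.12},
    {"fingers": 0, "linear": [0, 0, 0], "twist": -0.12},
    {"fingers": 0, "linear": [0, 0, 0], "twist": -0.12}
  ]
}}

```text
clock: 5.25
eef_pos: [594.5, 16.5, 216.6]
tool_rot: [3.141, 0.001, 1.513]
force: [-0.3, 0.1, -1.3]
width: 9.2
gripper_force: 61.2
```

Request:
{"name": "drive_tool", "arguments": {
  "motion": [
    {"fingers": 0, "linear": [0, 0, 0], "twist": -0.12},
    {"fingers": 0, "linear": [0, 0, 0], "twist": -0.12},
    {"fingers": 0, "linear": [0, 0, 0], "twist": -0.07},
    {"fingers": 0, "linear": [0, 0, 0], "twist": 0},
    {"fingers": 0, "linear": [0, 0, 0], "twist": 0}
  ]
}}

```text
clock: 5.67
eef_pos: [594.5, 16.5, 216.3]
tool_rot: [3.141, 0.0, 1.815]
force: [0.4, 0.1, -0.9]
width: 9.1
gripper_force: 61.2
```

```bash
python3 - <<'E'
from h import *
d=grab('wrist','w5'); s=monitor.read_state(); print(s['eef_pos'],s['tool_rot'],s['clock'],s['width'],s['force'])
cv2.imwrite('pics/v5.png',d['color'])
for z in (14,120):print(proj(d,[[594,18,18]]) if z==14 else proj(d,[[564.8-np.sin(.248)*b,291.5+np.cos(.248)*b,120] for b in (-95,0,95)]))
E
```

```text
[594.5260418   16.54015467 216.20386591] [3.14141789e+00 3.80570960e-04 1.81532510e+00] 5.7167 8.63347989499294 [ 1.39489276 -0.89687994 -0.94255307]
[[311.68479136 169.61396935]]
[[ 373.85399434  -75.86731962]
 [ 375.64338331 -239.13339532]
 [ 363.96087787 -286.34805706]]
```

View pics/v5.png

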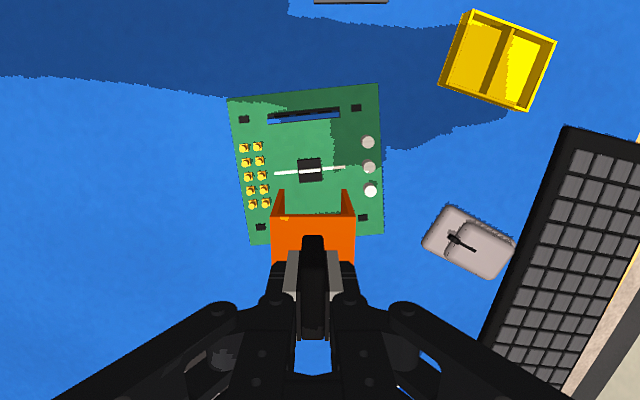

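Chip and stripe are now visible at (310,170), matching the prediction (311.7,169.6). The cover is held square. Moving towards the rail.

Request:
{"name": "drive_tool", "arguments": {
  "motion": [
    {"fingers": 0, "linear": [0.034, 0.0047, 0], "twist": 0},
    {"fingers": 0, "linear": [0.034, 0.0047, 0], "twist": 0},
    {"fingers": 0, "linear": [0.034, 0.0047, 0], "twist": 0},
    {"fingers": 0, "linear": [0.034, 0.0047, 0], "twist": 0},
    {"fingers": 0, "linear": [0, 0, 0], "twist": 0}
  ]
}}

```text
clock: 6.13
eef_pos: [577.5, 163.8, 216.8]
tool_rot: [3.139, -0.007, 1.827]
force: [0.8, 1.1, -0.2]
width: 9.1
gripper_force: 61.2
```

Request:
{"name": "drive_tool", "arguments": {
  "motion": [
    {"fingers": 0, "linear": [0, 0, 0], "twist": 0},
    {"fingers": 0, "linear": [0, 0, 0], "twist": 0},
    {"fingers": 0, "linear": [0, 0, 0], "twist": 0}
  ]
}}

```text
clock: 6.38
eef_pos: [579.9, 151.4, 215.8]
tool_rot: [-3.141, 0.002, 1.815]
force: [-0.3, -0.3, -1.3]
width: 8.9
gripper_force: 61.2
```

```bash
python3 - <<'E'
from h import *
d0=load('w5'); print('chip',ray(d0,[310,170],18)[0])
d=grab('wrist','w6'); s=monitor.read_state(); print(s['eef_pos'],s['tool_rot'],s['clock'])
p=proj(d,[[564.8-np.sin(.248)*b,291.5+np.cos(.248)*b,120] for b in (-95,0,95)]);print(p)
im=cv2.resize(d['color'][0:300,170:570],None,fx=2,fy=2,interpolation=cv2.INTER_CUBIC)
for q in p: cv2.circle(im,tuple(int(v) for v in ((q-[170,0])*2).round()),3,(255,0,255),1)
cv2.imwrite('pics/v6.png',im)
E
```

```text
chip [592.41471849  17.18536155  18.        ]
[579.93074177 151.28836496 215.7553995 ] [-3.14129211e+00  1.30215296e-03  1.81468179e+00] 6.4333
[[ 339.6072828   141.79573436]
 [ 342.20101815   -7.8875618 ]
 [ 343.87037804 -176.82990738]]
```

View pics/v6.png

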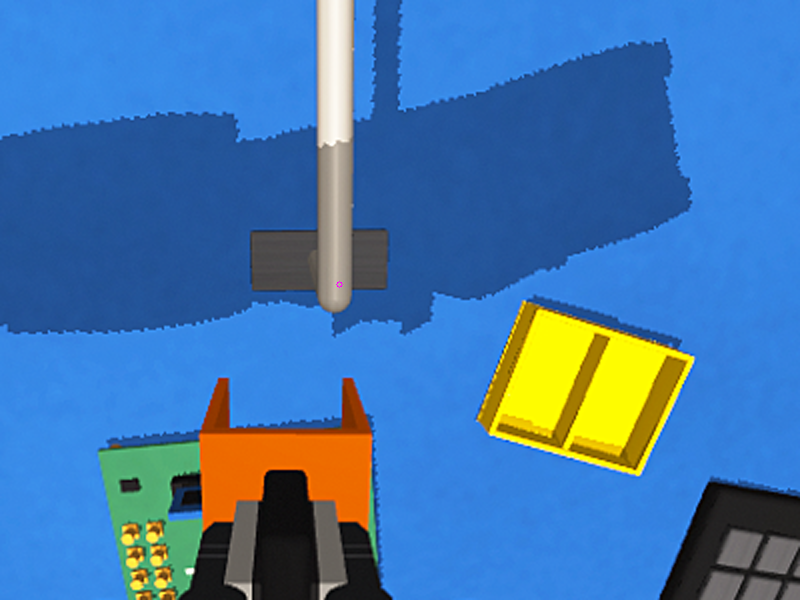

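```bash
python3 - <<'E'
from h import *
d=load('w6'); e=np.array([579.93,151.29]);a=1.8147
t=np.array([np.cos(a),np.sin(a)]); y=np.array([np.sin(a),-np.cos(a)])
print(proj(d,[[*(e+25*t+k*y),212] for k in(-20,0,20)]), proj(d,[[*(e+25*t+k*y),164] for k in(-20,0,20)]))
for v,uv in ((300,334),(200,334.5),(100,335.5),(0,336)):
    w=ray(d,[170+uv/2,v/2],122)[0,:2]; print(v,(w-e)@t,(w-e)@y)
E
```

```text
[[268.2090839  213.12112566]
 [311.48355737 213.1643042 ]
 [354.75946419 213.18167374]] [[278.15689579 185.44205346]
 [311.67135917 185.45542427]
 [345.1859961  185.48939592]]
300 39.240780085886925 17.71155622475052
200 73.18796292361333 17.159309737511094
100 104.80216377628071 16.857037735568685
0 134.613971160707 16.465689005775364
```

Request:
{"name": "drive_tool", "arguments": {
  "motion": [
    {"fingers": 0, "linear": [0.035, 0.0039, 0], "twist": 0},
    {"fingers": 0, "linear": [0.035, 0.0039, 0], "twist": 0},
    {"fingers": 0, "linear": [0.035, 0.0039, 0], "twist": 0},
    {"fingers": 0, "linear": [0.025, 0.0038, 0], "twist": 0},
    {"fingers": 0, "linear": [0.01, 0, 0], "twist": -0.013}
  ]
}}

```text
clock: 6.85
eef_pos: [559.5, 297.2, 216.1]
tool_rot: [3.141, -0.003, 1.834]
force: [-1.1, 1.2, -0.4]
width: 9.1
gripper_force: 61.2
```

Request:
{"name": "drive_tool", "arguments": {
  "motion": [
    {"fingers": 0, "linear": [0, 0, 0], "twist": 0},
    {"fingers": 0, "linear": [0, 0, 0], "twist": 0},
    {"fingers": 0, "linear": [0, 0, 0], "twist": 0},
    {"fingers": 0, "linear": [0, 0, 0], "twist": 0},
    {"fingers": 0, "linear": [0, 0, 0], "twist": 0}
  ]
}}

```text
clock: 7.27
eef_pos: [561.2, 290.6, 215.8]
tool_rot: [3.142, 0.001, 1.828]
force: [0.5, 0.7, -0.6]
width: 9.0
gripper_force: 61.2
```

```bash
python3 - <<'E'
from h import *
s=monitor.read_state(); print(s['eef_pos'],s['tool_rot'],s['clock'])
e=np.array([579.93,151.29]);a=1.8147
t=np.array([np.cos(a),np.sin(a)]); y=np.array([np.sin(a),-np.cos(a)])
w=s['eef_pos'][:2]-e;print(w@t,w@y)
d=grab('side','s7');grab('scene','c7');d=grab('wrist','w7')
E
```

```text
[561.23610685 290.56703903 215.84598427] [3.14155984e+00 1.14686253e-03 1.82761365e+00] 7.2667
139.66924625670924 15.493769423276966
```

Request:
{"name": "drive_tool", "arguments": {
  "motion": [
    {"fingers": 0, "linear": [0, 0, 0.02], "twist": 0},
    {"fingers": 0, "linear": [0, 0, 0.02], "twist": 0},
    {"fingers": 0, "linear": [0, 0, 0.02], "twist": 0},
    {"fingers": 0, "linear": [0, 0, 0.015], "twist": 0},
    {"fingers": 0, "linear": [0, 0, 0], "twist": 0}
  ]
}}

```text
clock: 7.83
eef_pos: [558.5, 291.2, 137.6]
tool_rot: [-3.136, 0.002, 1.831]
force: [-1.2, -0.6, -1.5]
width: 9.1
gripper_force: 61.2
```

Request:
{"name": "drive_tool", "arguments": {
  "motion": [
    {"fingers": 0, "linear": [0, 0, 0.003], "twist": 0},
    {"fingers": 0, "linear": [0, 0, 0.002], "twist": 0},
    {"fingers": 0, "linear": [0, 0, 0], "twist": 0},
    {"fingers": 0, "linear": [0, 0, 0], "twist": 0},
    {"fingers": 0, "linear": [0, 0, 0], "twist": 0}
  ]
}}

```text
clock: 8.25
eef_pos: [560.9, 293.1, 136.7]
tool_rot: [3.14, -0.0, 1.831]
force: [0.2, -0.0, -0.4]
width: 9.3
gripper_force: 61.2
```

Request:
{"name": "drive_tool", "arguments": {
  "motion": [
    {"fingers": 0, "linear": [0, 0, 0.002], "twist": 0},
    {"fingers": 0, "linear": [0, 0, 0], "twist": 0},
    {"fingers": 0, "linear": [0, 0, 0], "twist": 0},
    {"fingers": 0, "linear": [0, 0, 0], "twist": 0}
  ]
}}

```text
clock: 8.58
eef_pos: [560.4, 292.8, 133.9]
tool_rot: [3.142, -0.0, 1.831]
force: [0.4, 0.7, -0.2]
width: 9.1
gripper_force: 61.2
```

```bash
python3 - <<'E'
from h import *
s=monitor.read_state(); print(s['eef_pos'],s['tool_rot'],s['clock'],s['force'],s['torque'])
a=grab('scene','c8')['color'];b=grab('side','s8')['color']
f=lambda i,u,v,w,h,s:cv2.resize(i[v:v+h,u:u+w],(w*s,h*s),interpolation=cv2.INTER_CUBIC)
cv2.imwrite('pics/v8.png',np.hstack([f(a,375,70,95,130,4),f(b,240,60,95,130,4)]))
E
```

```text
[560.37046981 292.81714522 133.85255838] [ 3.14154617e+00 -1.78994879e-05  1.83076628e+00] 8.5833 [ 0.35456653  0.65796167 -0.20727787] [ 0.02571441 -0.00232475  0.00593581]
```

View pics/v8.png

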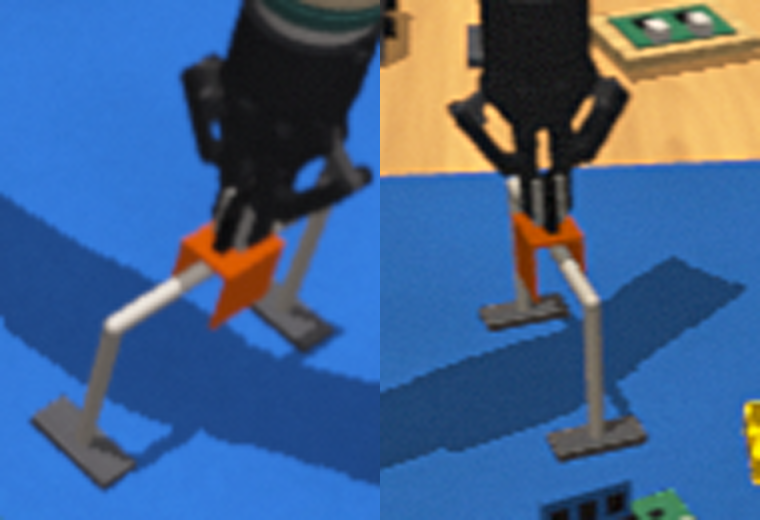

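The cover is astride the bar with a leg on each side, just about seated. I'll feel for contact.

Request:
{"name": "drive_tool", "arguments": {
  "motion": [
    {"fingers": 0, "linear": [0, 0, 0.001], "twist": 0},
    {"fingers": 0, "linear": [0, 0, 0], "twist": 0},
    {"fingers": 0, "linear": [0, 0, 0], "twist": 0},
    {"fingers": 0, "linear": [0, 0, 0], "twist": 0}
  ]
}}

```text
clock: 9.02
eef_pos: [560.5, 292.9, 133.7]
tool_rot: [3.141, 0.0, 1.831]
force: [-1.2, -0.8, 6.3]
width: 9.2
gripper_force: 62.3
```

Request:
{"name": "drive_tool", "arguments": {
  "motion": [
    {"fingers": 0, "linear": [0, 0, 0.001], "twist": 0},
    {"fingers": 0, "linear": [0, 0, 0], "twist": 0},
    {"fingers": 0, "linear": [0, 0, 0], "twist": 0},
    {"fingers": 0, "linear": [0, 0, 0], "twist": 0}
  ]
}}

```text
clock: 9.35
eef_pos: [560.5, 292.9, 133.7]
tool_rot: [3.141, 0.0, 1.831]
force: [-2.8, -0.9, 10.3]
width: 8.8
gripper_force: 63.1
```

Request:
{"name": "drive_tool", "arguments": {
  "motion": [
    {"fingers": 0, "linear": [0, 0, -0.0015], "twist": 0},
    {"fingers": 0, "linear": [0, 0, 0], "twist": 0},
    {"fingers": 0.15, "linear": [0, 0, 0], "twist": 0},
    {"fingers": 0.3, "linear": [0, 0, 0], "twist": 0},
    {"fingers": 0.4, "linear": [0, 0, 0], "twist": 0}
  ]
}}

```text
clock: 9.77
eef_pos: [560.3, 292.8, 133.0]
tool_rot: [-3.141, 0.0, 1.831]
force: [-0.4, 0.3, -0.2]
width: 33.5
gripper_force: 0.0
```

Request:
{"name": "drive_tool", "arguments": {
  "motion": [
    {"fingers": 0.5, "linear": [0, 0, 0], "twist": 0},
    {"fingers": 0.5, "linear": [0, 0, 0], "twist": 0},
    {"fingers": 0.5, "linear": [0, 0, -0.01], "twist": 0},
    {"fingers": 0.5, "linear": [0, 0, -0.03], "twist": 0},
    {"fingers": 0.5, "linear": [0, 0, -0.04], "twist": 0}
  ]
}}

```text
clock: 10.18
eef_pos: [558.5, 291.6, 211.8]
tool_rot: [-3.135, 0.002, 1.831]
force: [1.2, 0.1, 0.4]
width: 42.5
gripper_force: 0.0
```

Request:
{"name": "drive_tool", "arguments": {
  "motion": [
    {"fingers": 0.5, "linear": [0, 0, -0.04], "twist": 0.12},
    {"fingers": 0.5, "linear": [0, 0, 0], "twist": 0.12},
    {"fingers": 0.5, "linear": [0, 0, 0], "twist": 0.12},
    {"fingers": 0.5, "linear": [0, 0, 0], "twist": 0.12},
    {"fingers": 0.5, "linear": [0, 0, 0], "twist": 0.12}
  ]
}}

```text
clock: 10.6
eef_pos: [560.5, 293.0, 254.6]
tool_rot: [3.141, -0.001, 1.225]
force: [-0.7, -0.1, 0.0]
width: 42.9
gripper_force: 0.0
```

```bash
python3 - <<'E'
from h import *
s=monitor.read_state(); print(s['eef_pos'],s['tool_rot'],s['clock'])
for n,o in (('scene','c8'),('side','s8')):
    d=grab(n,n+'9'); 
    for q in (load(o),d):
        m=cv2.inRange(cv2.cvtColor(q['color'],cv2.COLOR_BGR2HSV),(5,180,120),(16,255,255)); m[:, :200]=0
        c=max(cv2.findContours(m,0,1)[0],key=cv2.contourArea); print(n,cv2.contourArea(c),cv2.boundingRect(c),cv2.minAreaRect(c))
    # predict cover axis corners for level cover
    a=1.831;t=np.array([np.cos(a),np.sin(a)]);y=np.array([np.sin(a),-np.cos(a)]);e=np.array([560.5,292.9])
    print(proj(d,[[*(e+i*25*t+j*20*y),z] for i,j,z in((-1,-1,130),(-1,1,130),(1,1,130),(1,-1,130),(-1,-1,82),(-1,1,82),(1,1,82),(0,0,164))]).round(0).tolist())
E
```

```text
[560.45455436 292.95550756 254.63689356] [ 3.14081101e+00 -1.21757237e-03  1.22488440e+00] 10.6
scene 213.0 (419, 127, 26, 24) ((432.64703369140625, 135.41175842285156), (21.265823364257812, 25.03879165649414), 59.03623962402344)
scene 247.0 (419, 126, 26, 25) ((432.7420654296875, 135.29400634765625), (21.44023895263672, 24.539270401000977), 55.304847717285156)
[[420.0, 129.0], [431.0, 138.0], [446.0, 129.0], [434.0, 120.0], [416.0, 142.0], [427.0, 151.0], [441.0, 142.0], [436.0, 119.0]]
side 53.5 (273, 113, 17, 10) ((281.0946044921875, 116.56758117675781), (9.370742797851562, 15.124707221984863), 80.53767395019531)
side 65.5 (274, 112, 17, 11) ((281.8243408203125, 116.44596099853516), (9.370742797851562, 15.289106369018555), 80.53767395019531)
[[277.0, 122.0], [291.0, 119.0], [285.0, 112.0], [273.0, 114.0], [278.0, 136.0], [291.0, 134.0], [286.0, 126.0], [281.0, 106.0]]
```

Hung level, and the cover did not shift when released. Next, the probe.

```bash
python3 - <<'E'
from h import *
S,D=load('scene0'),load('side0')
c=np.array([514.9,-275]);t=np.array([np.cos(.489),np.sin(.489)]);n=np.array([-t[1],t[0]])
def tri(u,v):
    f=[]
    from scipy.optimize import least_squares
    return least_squares(lambda p:np.r_[proj(S,[p])[0]-u,proj(D,[p])[0]-v],[500,-300,80]).x
for nm,u,v in(('large top',(149,187),(257.5,315)),('small top',(215.5,229),(319,279.5))):
    p=tri(u,v);print(nm,p,(p[:2]-c)@t,(p[:2]-c)@n)
# path from (560.5,293), psi=.489
w=c-[560.5,293];print(w@t,w@-n)
E
```

```text
large top [ 497.48749527 -374.96070622  152.34339948] -62.32768618882832 -80.0662078740448
small top [ 606.96548685 -270.95957673   86.63308881] 83.17365381116936 -39.68024950744413
-307.0700246156715 480.01183316927813
```

Request:
{"name": "drive_tool", "arguments": {
  "motion": [
    {"fingers": 0.5, "linear": [0, 0, 0], "twist": 0.12},
    {"fingers": 0.5, "linear": [0, 0, 0], "twist": 0.12},
    {"fingers": 0.5, "linear": [0, 0, 0], "twist": 0.12},
    {"fingers": 0.5, "linear": [0, 0, 0], "twist": 0.12},
    {"fingers": 0.5, "linear": [0, 0, 0], "twist": 0.12}
  ]
}}

```text
clock: 11.12
eef_pos: [560.3, 293.0, 253.7]
tool_rot: [-3.141, -0.0, 0.629]
force: [-0.5, 0.4, 0.1]
width: 43.0
gripper_force: 0.0
```

Request:
{"name": "drive_tool", "arguments": {
  "motion": [
    {"fingers": 0.5, "linear": [0, 0, 0], "twist": 0.12},
    {"fingers": 0.5, "linear": [0, 0, 0], "twist": 0.015},
    {"fingers": 0.5, "linear": [0, 0, 0], "twist": 0},
    {"fingers": 0.5, "linear": [0, 0, 0], "twist": 0}
  ]
}}

```text
clock: 11.45
eef_pos: [560.3, 293.0, 253.5]
tool_rot: [-3.141, -0.0, 0.5]
force: [-0.1, -0.7, -0.8]
width: 42.6
gripper_force: 0.0
```

Request:
{"name": "drive_tool", "arguments": {
  "motion": [
    {"fingers": 0.5, "linear": [-0.0221, 0.0342, 0], "twist": 0},
    {"fingers": 0.5, "linear": [-0.0221, 0.0342, 0], "twist": 0},
    {"fingers": 0.5, "linear": [-0.0221, 0.0342, 0], "twist": 0},
    {"fingers": 0.5, "linear": [-0.0221, 0.0342, 0], "twist": 0},
    {"fingers": 0.5, "linear": [-0.0221, 0.0342, 0], "twist": 0}
  ]
}}

```text
clock: 11.87
eef_pos: [544.1, 88.1, 253.5]
tool_rot: [3.142, -0.0, 0.5]
force: [2.1, 0.0, 0.1]
width: 42.6
gripper_force: 0.0
```

Request:
{"name": "drive_tool", "arguments": {
  "motion": [
    {"fingers": 0.5, "linear": [-0.0221, 0.0342, 0], "twist": 0},
    {"fingers": 0.5, "linear": [-0.0221, 0.0342, 0], "twist": 0},
    {"fingers": 0.5, "linear": [-0.0221, 0.0342, 0], "twist": 0},
    {"fingers": 0.5, "linear": [-0.0221, 0.0342, 0], "twist": 0},
    {"fingers": 0.5, "linear": [-0.0221, 0.0342, 0], "twist": 0}
  ]
}}

```text
clock: 12.28
eef_pos: [528.3, -115.1, 253.6]
tool_rot: [3.141, -0.001, 0.499]
force: [0.7, 0.3, 0.1]
width: 42.4
gripper_force: 0.0
```

Request:
{"name": "drive_tool", "arguments": {
  "motion": [
    {"fingers": 0.5, "linear": [-0.0221, 0.0342, 0], "twist": 0},
    {"fingers": 0.5, "linear": [-0.0221, 0.0342, 0], "twist": 0},
    {"fingers": 0.5, "linear": [-0.0221, 0.0342, 0], "twist": 0},
    {"fingers": 0.5, "linear": [-0.015, 0.02, 0], "twist": 0},
    {"fingers": 0.5, "linear": [0, 0, 0], "twist": 0}
  ]
}}

```text
clock: 12.7
eef_pos: [513.1, -268.0, 253.4]
tool_rot: [3.138, 0.003, 0.489]
force: [0.1, -0.7, 0.7]
width: 42.5
gripper_force: 0.0
```

Request:
{"name": "drive_tool", "arguments": {
  "motion": [
    {"fingers": 0.5, "linear": [0, 0, 0], "twist": 0},
    {"fingers": 0.5, "linear": [0, 0, 0], "twist": 0},
    {"fingers": 0.5, "linear": [0, 0, 0], "twist": 0},
    {"fingers": 0.5, "linear": [0, 0, 0], "twist": 0},
    {"fingers": 0.5, "linear": [0, 0, 0], "twist": 0}
  ]
}}

```text
clock: 13.12
eef_pos: [516.0, -258.3, 253.4]
tool_rot: [-3.141, -0.0, 0.499]
force: [-0.9, 0.6, -0.4]
width: 42.5
gripper_force: 0.0
```

```bash
python3 - <<'E'
from h import *
d=grab('wrist','w10'); s=monitor.read_state(); print(s['eef_pos'],s['tool_rot'],s['clock'])
print('pred top',proj(d,[[515,-275,138]]),'base',proj(d,[[515,-275,52]]))
h=cv2.cvtColor(d['color'],cv2.COLOR_BGR2HSV)
for lo in (200,60):
  m=cv2.inRange(h,(0,180,lo),(4,255,255))|cv2.inRange(h,(176,180,lo),(180,255,255))
  for c in cv2.findContours(m,0,1)[0]:
    if cv2.contourArea(c)>40: print(lo,cv2.contourArea(c),cv2.minAreaRect(c))
g=cv2.inRange(h,(0,0,100),(180,70,255))
for c in cv2.findContours(g,0,1)[0]:
    if cv2.contourArea(c)>800: 
        a=cv2.approxPolyDP(cv2.convexHull(c),5,True)[:,0]; print('grey',cv2.contourArea(c),a.tolist(),ray(d,a,48)[:,:2].round(0).tolist())
E
```

```text
[ 515.86297438 -258.49776848  253.43165347] [-3.14140522e+00 -2.89783839e-04  4.98058935e-01] 13.1667
pred top [[328.85901416 206.39624903]] base [[325.08211846 179.90575097]]
200 456.5 ((436.01922607421875, 296.09613037109375), (20.592193603515625, 25.10286521911621), 78.69007110595703)
200 284.0 ((331.0, 209.0), (16.0, 18.0), 90.0)
200 125.5 ((374.7308044433594, 101.6538314819336), (12.159200668334961, 12.159200668334961), 78.69007110595703)
60 1867.5 ((422.66644287109375, 270.6523132324219), (80.79486083984375, 29.10310935974121), 62.44719314575195)
60 681.0 ((330.0, 197.5), (39.0, 20.0), 90.0)
60 218.0 ((371.0, 102.0), (14.0, 20.0), 90.0)
grey 1414.0 [[29, 330], [84, 356], [84, 364], [51, 392]] [[148.0, -30.0], [147.0, -110.0], [133.0, -113.0], [50.0, -82.0]]
grey 2316.5 [[356, 150], [352, 213], [298, 212], [298, 150]] [[557.0, -288.0], [496.0, -320.0], [468.0, -267.0], [529.0, -235.0]]
```

```bash
python3 - <<'E'
from h import *
d=load('w10'); p=ray(d,[331,209],138)[0,:2]; a=.498;e=np.array([515.9,-258.5])
t=np.array([np.cos(a),np.sin(a)]); y=np.array([np.sin(a),-np.cos(a)])
print(p,(p-e)@t,(p-e)@y)
E
```

```text
[ 513.89106625 -277.61676579] -10.896422316850597 15.835230656138217
```

Request:
{"name": "drive_tool", "arguments": {
  "motion": [
    {"fingers": 0.6, "linear": [-0.0106, 0.0158, 0], "twist": 0.008},
    {"fingers": 0.6, "linear": [0, 0, 0.03], "twist": 0},
    {"fingers": 0.6, "linear": [0, 0, 0.03], "twist": 0},
    {"fingers": 0.6, "linear": [0, 0, 0.02], "twist": 0},
    {"fingers": 0.6, "linear": [0, 0, 0], "twist": 0}
  ]
}}

```text
clock: 13.58
eef_pos: [511.1, -276.6, 169.4]
tool_rot: [-3.135, 0.005, 0.489]
force: [-0.4, 0.1, -0.8]
width: 51.1
gripper_force: 0.0
```

Request:
{"name": "drive_tool", "arguments": {
  "motion": [
    {"fingers": 0.6, "linear": [0, 0, 0], "twist": 0},
    {"fingers": 0.6, "linear": [0, 0, 0], "twist": 0},
    {"fingers": 0.6, "linear": [0, 0, 0], "twist": 0},
    {"fingers": 0.6, "linear": [0, 0, 0], "twist": 0}
  ]
}}

```text
clock: 13.92
eef_pos: [514.7, -279.0, 174.9]
tool_rot: [3.139, -0.002, 0.488]
force: [-0.1, 0.7, -0.1]
width: 51.5
gripper_force: 0.0
```

```bash
python3 - <<'E'
from h import *
d=grab('wrist','w11'); s=monitor.read_state(); print(s['eef_pos'],s['tool_rot'],s['clock'])
h=cv2.cvtColor(d['color'],cv2.COLOR_BGR2HSV)
m=cv2.inRange(h,(0,180,200),(4,255,255))|cv2.inRange(h,(176,180,200),(180,255,255))
a=s['tool_rot'][2];e=s['eef_pos'][:2];t=np.array([np.cos(a),np.sin(a)]); y=np.array([np.sin(a),-np.cos(a)])
for c in cv2.findContours(m,0,1)[0]:
    if cv2.contourArea(c)>40:
        r=cv2.minAreaRect(c);p=ray(d,r[0],138)[0,:2]; print(r,p,(p-e)@t,(p-e)@y)
E
```

```text
[ 514.51211176 -278.92927094  174.74459749] [ 3.13944929e+00 -1.54435677e-03  4.87988139e-01] 13.9667
((307.5, 235.5), (23.0, 25.0), 90.0) [ 514.03996124 -277.34478344] 0.32584652980778483 -1.6209104802132324
((368.14801025390625, 87.06401062011719), (17.173006057739258, 16.546905517578125), 79.69515228271484) [ 601.01269964 -266.47450947] 82.24347064473953 29.554768177288146
```

Request:
{"name": "drive_tool", "arguments": {
  "motion": [
    {"fingers": 0.6, "linear": [0.0003, -0.0015, 0.01], "twist": 0},
    {"fingers": 0.6, "linear": [0, 0, 0.02], "twist": 0},
    {"fingers": 0.6, "linear": [0, 0, 0.025], "twist": 0},
    {"fingers": 0.6, "linear": [0, 0, 0.02], "twist": 0},
    {"fingers": 0.6, "linear": [0, 0, 0.007], "twist": 0}
  ]
}}

```text
clock: 14.38
eef_pos: [511.4, -276.0, 88.4]
tool_rot: [-3.138, 0.003, 0.488]
force: [-0.6, -1.1, -0.8]
width: 51.6
gripper_force: 0.0
```

Request:
{"name": "drive_tool", "arguments": {
  "motion": [
    {"fingers": 0.6, "linear": [0, 0, 0], "twist": 0},
    {"fingers": 0.6, "linear": [0, 0, 0], "twist": 0},
    {"fingers": 0.6, "linear": [0, 0, 0], "twist": 0},
    {"fingers": 0.6, "linear": [0, 0, 0], "twist": 0},
    {"fingers": 0.6, "linear": [0, 0, 0], "twist": 0}
  ]
}}

```text
clock: 14.8
eef_pos: [514.0, -277.5, 92.5]
tool_rot: [3.14, -0.001, 0.488]
force: [0.2, -0.3, -0.4]
width: 51.0
gripper_force: 0.0
```

Request:
{"name": "drive_tool", "arguments": {
  "motion": [
    {"fingers": 0.3, "linear": [0, 0, 0], "twist": 0},
    {"fingers": 0.2, "linear": [0, 0, 0], "twist": 0},
    {"fingers": 0, "linear": [0, 0, 0], "twist": 0},
    {"fingers": 0, "linear": [0, 0, 0], "twist": 0},
    {"fingers": 0, "linear": [0, 0, 0], "twist": 0}
  ]
}}

```text
clock: 15.22
eef_pos: [513.4, -277.3, 91.7]
tool_rot: [3.141, -0.0, 0.488]
force: [-0.6, -0.4, 3.5]
width: 15.6
gripper_force: 58.6
```

Request:
{"name": "drive_tool", "arguments": {
  "motion": [
    {"fingers": 0, "linear": [0, 0, 0], "twist": 0},
    {"fingers": 0, "linear": [0, 0, 0], "twist": 0},
    {"fingers": 0, "linear": [0, 0, 0], "twist": 0},
    {"fingers": 0, "linear": [0, 0, 0], "twist": 0},
    {"fingers": 0, "linear": [0, 0, 0], "twist": 0}
  ]
}}

```text
clock: 15.63
eef_pos: [513.4, -277.3, 91.7]
tool_rot: [3.141, -0.0, 0.488]
force: [-0.7, -0.2, 6.1]
width: 15.0
gripper_force: 58.7
```

Request:
{"name": "drive_tool", "arguments": {
  "motion": [
    {"fingers": 0, "linear": [0, 0, -0.005], "twist": 0},
    {"fingers": 0, "linear": [0, 0, -0.01], "twist": 0},
    {"fingers": 0, "linear": [0, 0, -0.02], "twist": 0},
    {"fingers": 0, "linear": [0, 0, -0.03], "twist": 0},
    {"fingers": 0, "linear": [0, 0, -0.03], "twist": 0}
  ]
}}

```text
clock: 16.05
eef_pos: [512.5, -276.7, 187.1]
tool_rot: [-3.14, 0.001, 0.488]
force: [1.3, -0.6, -0.7]
width: 14.6
gripper_force: 58.4
```

Request:
{"name": "drive_tool", "arguments": {
  "motion": [
    {"fingers": 0, "linear": [0, 0, -0.03], "twist": 0},
    {"fingers": 0, "linear": [0, 0, -0.025], "twist": 0},
    {"fingers": 0, "linear": [0, 0, 0], "twist": 0.073},
    {"fingers": 0, "linear": [0, 0, 0], "twist": 0.073},
    {"fingers": 0, "linear": [0, 0, 0], "twist": 0}
  ]
}}

```text
clock: 16.47
eef_pos: [513.3, -277.1, 242.4]
tool_rot: [3.141, -0.001, 0.34]
force: [-0.7, 0.3, -1.3]
width: 15.2
gripper_force: 58.5
```

Request:
{"name": "drive_tool", "arguments": {
  "motion": [
    {"fingers": 0, "linear": [0, 0, 0], "twist": 0},
    {"fingers": 0, "linear": [0, 0, 0], "twist": 0},
    {"fingers": 0, "linear": [0, 0, 0], "twist": 0}
  ]
}}

```text
clock: 16.72
eef_pos: [513.0, -277.0, 241.0]
tool_rot: [-3.141, 0.0, 0.343]
force: [0.3, -0.5, -1.4]
width: 15.4
gripper_force: 58.5
```

```bash
python3 - <<'E'
from h import *
d=grab('wrist','w12'); s=monitor.read_state(); print(s['eef_pos'],s['tool_rot'],s['clock'],s['width'])
a=s['tool_rot'][2];e=s['eef_pos'][:2];t=np.array([np.cos(a),np.sin(a)]); y=np.array([np.sin(a),-np.cos(a)])
w=np.array([592.7,17.3])-e; print(w@t,w@y)
E
```

```text
[ 513.02637085 -277.02803207  241.00440341] [-3.14098171e+00  4.91020639e-04  3.42716870e-01] 16.7667 15.22328416449332
173.94833192210132 -250.43732842196556
```

Request:
{"name": "drive_tool", "arguments": {
  "motion": [
    {"fingers": 0, "linear": [0.0193, -0.0278, 0], "twist": 0},
    {"fingers": 0, "linear": [0.0193, -0.0278, 0], "twist": 0},
    {"fingers": 0, "linear": [0.0193, -0.0278, 0], "twist": 0},
    {"fingers": 0, "linear": [0.0193, -0.0278, 0], "twist": 0},
    {"fingers": 0, "linear": [0.0193, -0.0278, 0], "twist": 0}
  ]
}}

```text
clock: 17.18
eef_pos: [557.7, -112.4, 241.1]
tool_rot: [-3.141, 0.0, 0.342]
force: [0.0, -0.8, -0.0]
width: 15.3
gripper_force: 58.6
```

Request:
{"name": "drive_tool", "arguments": {
  "motion": [
    {"fingers": 0, "linear": [0.0193, -0.0278, 0], "twist": 0},
    {"fingers": 0, "linear": [0.0193, -0.0278, 0], "twist": 0},
    {"fingers": 0, "linear": [0.0193, -0.0278, 0], "twist": 0},
    {"fingers": 0, "linear": [0.0193, -0.0278, 0], "twist": 0},
    {"fingers": 0, "linear": [0, 0, 0], "twist": 0}
  ]
}}

```text
clock: 17.6
eef_pos: [594.4, 27.1, 241.0]
tool_rot: [-3.136, -0.003, 0.353]
force: [-0.6, 1.2, -1.2]
width: 15.0
gripper_force: 58.6
```

Request:
{"name": "drive_tool", "arguments": {
  "motion": [
    {"fingers": 0, "linear": [0, 0, 0], "twist": 0},
    {"fingers": 0, "linear": [0, 0, 0], "twist": 0},
    {"fingers": 0, "linear": [0, 0, 0], "twist": 0},
    {"fingers": 0, "linear": [0, 0, 0], "twist": 0},
    {"fingers": 0, "linear": [0, 0, 0], "twist": 0}
  ]
}}

```text
clock: 18.02
eef_pos: [592.9, 15.3, 241.4]
tool_rot: [3.141, 0.0, 0.34]
force: [0.3, 0.2, -1.0]
width: 15.3
gripper_force: 58.6
```

```bash
cat > m.py <<'E'
from h import *
import sys
tag=sys.argv[1]
s=monitor.read_state(); a=s['tool_rot'][2];e=s['eef_pos'];t=np.array([np.cos(a),np.sin(a)]); y=np.array([np.sin(a),-np.cos(a)])
print(e,s['tool_rot'],s['clock'],s['width'])
O=e[2]-43.7
W=lambda x,yy,z:[*(e[:2]+x*t+yy*y),O+z]
d=grab('wrist','w'+tag)
h=cv2.cvtColor(d['color'],cv2.COLOR_BGR2HSV)
g=cv2.inRange(h,(40,60,30),(85,255,255)); g=cv2.morphologyEx(g,cv2.MORPH_CLOSE,np.ones((9,9)))
c=max(cv2.findContours(g,0,1)[0],key=cv2.contourArea);q=cv2.approxPolyDP(cv2.convexHull(c),6,True)[:,0]
print('board px',q.tolist(),'tool',[[round((w[:2]-e[:2])@t,1),round((w[:2]-e[:2])@y,1)] for w in ray(d,q,14)])
wh=cv2.inRange(h,(0,0,190),(180,50,255))
for c in cv2.findContours(wh,0,1)[0]:
    if cv2.contourArea(c)>15: 
        r=cv2.minAreaRect(c); w=ray(d,r[0],15)[0,:2]-e[:2]; print('white',np.round(r[0]),np.round(r[1]),round(r[2],1),'tool',round(w@t,1),round(w@y,1))
for n in('scene','side'):
    d=grab(n,n+tag);h=cv2.cvtColor(d['color'],cv2.COLOR_BGR2HSV)
    m=cv2.inRange(h,(5,80,60),(14,230,230))
    print(n,'ring pred',proj(d,[W(0,0,-24),W(0,0,-36)]).round(1).tolist())
    p=proj(d,[W(0,0,-24)])[0]
    m[:, :int(p[0])-25]=0;m[:, int(p[0])+25:]=0;m[:int(p[1])-25]=0;m[int(p[1])+25:]=0
    for c in cv2.findContours(m,0,1)[0]:
        if cv2.contourArea(c)>8: print('  cop',cv2.boundingRect(c),cv2.contourArea(c))
E
python3 m.py 13
```

```text
[592.86921497  15.30565817 241.37678451] [3.14119643e+00 2.17587711e-04 3.39585450e-01] 18.0167 15.277680342340512
board px [[385, 99], [377, 228], [244, 228], [235, 99]] tool [[np.float64(72.8), np.float64(77.7)], [np.float64(-74.1), np.float64(77.6)], [np.float64(-74.2), np.float64(-79.9)], [np.float64(72.8), np.float64(-80.8)]]
white [517. 313.] [46. 57.] 81.9 tool -197.1 274.6
white [310. 188.] [17.  2.] 90.0 tool -24.1 -1.6
white [310. 168.] [19.  2.] 90.0 tool -1.0 -1.6
white [310. 144.] [21.  2.] 90.0 tool 24.6 -1.6
white [ 50. 126.] [97. 12.] 3.3 tool 47.5 -292.9
white [334. 112.] [11. 12.] 90.0 tool 58.6 24.0
white [310. 112.] [11. 11.] 90.0 tool 58.6 -2.0
white [285. 112.] [11. 10.] 90.0 tool 58.6 -28.1
white [566.  94.] [37. 34.] 90.0 tool 82.9 276.9
white [395.  26.] [51. 26.] 34.3 tool 144.2 83.6
white [423.   7.] [18. 29.] 36.9 tool 162.8 111.2
white [402.   5.] [10. 19.] 90.0 tool 163.7 89.1
scene ring pred [[335.1, 160.1], [334.9, 163.5]]
side ring pred [[299.3, 156.6], [299.4, 160.9]]
```

```bash
python3 - <<'E'
from h import *
e=np.array([592.87,15.31]);a=.3396;t=np.array([np.cos(a),np.sin(a)]); y=np.array([np.sin(a),-np.cos(a)]);O=241.38-43.7
W=lambda x,yy,z:[*(e+x*t+yy*y),O+z]
pts={'ring bottom':(0,0,-36),'ring L':(-12,0,-24),'ring R':(12,0,-24),'ringtop':(0,0,-12),'guard fl':(22,-11,0),'guard fr':(22,11,0),'guard ftl':(22,-11,4),'handle b':(8,0,4),'handle l':(8,-8,20),'handle r':(8,8,20)}
for n in('w13','scene13','side13'):
    d=load(n);h=cv2.cvtColor(d['color'],cv2.COLOR_BGR2HSV)
    print(n,{k:proj(d,[W(*v)])[0].round(0).astype(int).tolist() for k,v in pts.items()})
    m=cv2.inRange(h,(0,90,50),(20,255,255))|cv2.inRange(h,(172,90,50),(180,255,255))
    p=proj(d,[W(0,0,0)])[0].astype(int)
    R=70 if n=='w13' else 25
    for c in cv2.findContours(m,0,1)[0]:
        if cv2.contourArea(c)>3:
            x,yy,w,hh=cv2.boundingRect(c)
            if abs(x+w/2-p[0])<R and abs(yy+hh/2-p[1])<R: print((x,yy,w,hh),cv2.contourArea(c),np.round(cv2.mean(h[yy:yy+hh,x:x+w],m[yy:yy+hh,x:x+w])))
E
```

```text
w13 {'ring bottom': [311, 211], 'ring L': [311, 234], 'ring R': [311, 200], 'ringtop': [311, 224], 'guard fl': [292, 196], 'guard fr': [330, 196], 'guard ftl': [291, 198], 'handle b': [311, 221], 'handle l': [296, 232], 'handle r': [326, 232]}
(290, 229, 46, 120) 4550.0 [  2. 244. 151.   0.]
(299, 223, 26, 2) 24.5 [  2. 205. 113.   0.]
(333, 218, 7, 6) 19.0 [ 18. 209. 176.   0.]
(282, 218, 7, 6) 13.5 [ 18. 206. 180.   0.]
(333, 207, 7, 6) 14.5 [ 18. 209. 185.   0.]
(281, 207, 7, 5) 15.5 [ 17. 211. 182.   0.]
scene13 {'ring bottom': [335, 164], 'ring L': [331, 157], 'ring R': [339, 163], 'ringtop': [335, 157], 'guard fl': [347, 156], 'guard fr': [339, 162], 'guard ftl': [347, 155], 'handle b': [338, 154], 'handle l': [341, 147], 'handle r': [336, 151]}
(332, 152, 8, 5) 5.5 [  2. 133.  95.   0.]
(332, 123, 13, 30) 128.0 [ 21. 207. 110.   0.]
side13 {'ring bottom': [299, 161], 'ring L': [295, 158], 'ring R': [304, 155], 'ringtop': [299, 152], 'guard fl': [306, 143], 'guard fr': [310, 148], 'guard ftl': [306, 142], 'handle b': [302, 146], 'handle l': [301, 138], 'handle r': [304, 141]}
(295, 150, 9, 10) 13.0 [ 17. 146. 131.   0.]
(295, 144, 9, 4) 7.5 [  4. 176. 108.   0.]
(273, 111, 18, 25) 160.0 [ 13. 226. 181.   0.]
(293, 110, 12, 34) 88.0 [ 25. 204. 113.   0.]
```

```bash
python3 - <<'E'
from h import *
d=load('w13');g=cv2.cvtColor(d['color'],cv2.COLOR_BGR2GRAY).astype(int)
for u in(298,303,318,323):print(u,list(g[186:232,u]))
for v in(203,212):print(v,list(g[v,280:345]))
e=np.array([592.87,15.31]);a=.3396;t=np.array([np.cos(a),np.sin(a)]); y=np.array([np.sin(a),-np.cos(a)]);O=241.38-43.7
print(proj(d,[[*(e+x*t+q*y),O+z] for x,q,z in((22,-11,0),(22,-11,4),(0,-11,4),(0,11,4),(-22,11,4),(8,-8,4))]).round(1).tolist())
E
```

```text
298 [np.int64(139), np.int64(138), np.int64(139), np.int64(137), np.int64(138), np.int64(138), np.int64(139), np.int64(138), np.int64(139), np.int64(144), np.int64(138), np.int64(0), np.int64(10), np.int64(26), np.int64(23), np.int64(23), np.int64(25), np.int64(24), np.int64(22), np.int64(23), np.int64(23), np.int64(24), np.int64(25), np.int64(23), np.int64(26), np.int64(22), np.int64(23), np.int64(22), np.int64(25), np.int64(23), np.int64(23), np.int64(24), np.int64(23), np.int64(19), np.int64(22), np.int64(22), np.int64(21), np.int64(14), np.int64(63), np.int64(156), np.int64(145), np.int64(137), np.int64(173), np.int64(254), np.int64(248), np.int64(184)]
303 [np.int64(139), np.int64(139), np.int64(139), np.int64(139), np.int64(138), np.int64(138), np.int64(141), np.int64(141), np.int64(141), np.int64(147), np.int64(140), np.int64(0), np.int64(12), np.int64(24), np.int64(23), np.int64(24), np.int64(24), np.int64(24), np.int64(22), np.int64(24), np.int64(24), np.int64(24), np.int64(23), np.int64(24), np.int64(25), np.int64(24), np.int64(25), np.int64(24), np.int64(24), np.int64(23),
[... 2831 characters left out ...]
), np.int64(25), np.int64(23), np.int64(23), np.int64(23), np.int64(25), np.int64(22), np.int64(23), np.int64(23), np.int64(23), np.int64(24), np.int64(23), np.int64(25), np.int64(23), np.int64(23), np.int64(25), np.int64(23), np.int64(25), np.int64(23), np.int64(24), np.int64(24), np.int64(24), np.int64(25), np.int64(23), np.int64(23), np.int64(24), np.int64(25), np.int64(20), np.int64(19), np.int64(61), np.int64(157), np.int64(192), np.int64(223), np.int64(233), np.int64(229), np.int64(227), np.int64(228), np.int64(230), np.int64(165), np.int64(132), np.int64(135), np.int64(137), np.int64(135)]
[[291.7, 196.1], [291.3, 198.2], [292.0, 234.0], [329.5, 234.0], [328.8, 267.2], [296.9, 221.3]]
```

Request:
{"name": "drive_tool", "arguments": {
  "motion": [
    {"fingers": 0, "linear": [-0.0005, -0.0025, 0], "twist": 0},
    {"fingers": 0, "linear": [0, 0, 0.025], "twist": 0},
    {"fingers": 0, "linear": [0, 0, 0.03], "twist": 0},
    {"fingers": 0, "linear": [0, 0, 0.025], "twist": 0},
    {"fingers": 0, "linear": [0, 0, 0.011], "twist": 0}
  ]
}}

```text
clock: 18.58
eef_pos: [589.5, 19.1, 147.3]
tool_rot: [-3.14, 0.005, 0.342]
force: [-0.0, -0.1, -0.0]
width: 15.2
gripper_force: 58.6
```

Request:
{"name": "drive_tool", "arguments": {
  "motion": [
    {"fingers": 0, "linear": [0, 0, 0], "twist": 0},
    {"fingers": 0, "linear": [0, 0, 0], "twist": 0},
    {"fingers": 0, "linear": [0, 0, 0], "twist": 0},
    {"fingers": 0, "linear": [0, 0, 0], "twist": 0},
    {"fingers": 0, "linear": [0, 0, 0], "twist": 0}
  ]
}}

```text
clock: 19.0
eef_pos: [592.7, 19.0, 151.8]
tool_rot: [3.141, -0.003, 0.342]
force: [-0.6, -0.4, -1.1]
width: 15.1
gripper_force: 58.6
```

```bash
cat > g.py <<'E'
from h import *
import sys
d=load('w'+sys.argv[1]);s=monitor.read_state();e=s['eef_pos'];a=s['tool_rot'][2];t=np.array([np.cos(a),np.sin(a)]); y=np.array([np.sin(a),-np.cos(a)])
g=cv2.cvtColor(d['color'],cv2.COLOR_BGR2GRAY);O=e[2]-43.7
P=proj(d,[[*(e[:2]+x*t+q*y),O+z] for x,q,z in((22,-11,4),(22,11,4),(10,-11,4),(10,11,4))]);print('pred',P.round(1).tolist())
v=int(P[2:,1].mean());r=g[v,260:365]<70; i=np.nonzero(r)[0]+260; print('row',v,i.min(),i.max(),len(i))
print('col305',np.nonzero(g[150:260,303]<70)[0][[0,-1]]+150)
E
python3 m.py 14 | grep -v -e '-2[0-9][0-9]' ; python3 g.py 14
```

```text
[592.70682408  19.02945055 151.7934153 ] [ 3.14082779e+00 -2.62686110e-03  3.41724601e-01] 19.0 15.099354091598492
board px [[412, 102], [398, 267], [229, 267], [215, 102]] tool [[np.float64(72.8), np.float64(81.3)], [np.float64(-76.0), np.float64(81.3)], [np.float64(-76.0), np.float64(-77.1)], [np.float64(72.7), np.float64(-77.5)]]
white [568. 362.] [55. 62.] 12.5 tool -197.9 284.1
white [314. 188.] [16.  3.] 90.0 tool 1.0 2.0
white [314. 162.] [28.  3.] 90.0 tool 23.6 1.9
white [346. 122.] [15. 14.] 90.0 tool 57.0 28.3
white [314. 121.] [14. 15.] 90.0 tool 57.4 1.9
white [281. 121.] [15. 14.] 45.0 tool 57.2 -24.3
white [632. 100.] [45. 14.] 90.0 tool 79.4 273.6
white [428.   7.] [64. 36.] 35.1 tool 142.8 88.4
scene ring pred [[335.0, 183.7], [334.7, 186.6]]
side ring pred [[299.9, 185.8], [300.0, 189.5]]
  cop (296, 181, 9, 8) 37.0
pred [[291.1, 199.0], [329.7, 199.0], [291.5, 218.7], [329.4, 218.7]]
row 218 294 331 38
col305 [178 259]
```

Request:
{"name": "drive_tool", "arguments": {
  "motion": [
    {"fingers": 0, "linear": [-0.0014, 0.0005, 0.01], "twist": 0},
    {"fingers": 0, "linear": [0, 0, 0], "twist": 0},
    {"fingers": 0, "linear": [0, 0, 0], "twist": 0},
    {"fingers": 0, "linear": [0, 0, 0], "twist": 0},
    {"fingers": 0, "linear": [0, 0, 0], "twist": 0}
  ]
}}

```text
clock: 19.57
eef_pos: [590.6, 18.0, 140.3]
tool_rot: [3.142, 0.0, 0.342]
force: [-0.9, 0.1, -0.8]
width: 15.5
gripper_force: 58.6
```

Request:
{"name": "drive_tool", "arguments": {
  "motion": [
    {"fingers": 0, "linear": [0, 0, 0], "twist": 0},
    {"fingers": 0, "linear": [0, 0, 0], "twist": 0},
    {"fingers": 0, "linear": [0, 0, 0], "twist": 0},
    {"fingers": 0, "linear": [0, 0, 0], "twist": 0},
    {"fingers": 0, "linear": [0, 0, 0], "twist": 0}
  ]
}}

```text
clock: 19.98
eef_pos: [590.6, 18.1, 140.4]
tool_rot: [3.142, -0.0, 0.342]
force: [0.1, -0.1, -1.4]
width: 15.2
gripper_force: 58.6
```

```bash
python3 m.py 15 | grep -v -e '-2[0-9][0-9]' ; python3 g.py 15
```

```text
[590.60602536  18.07714901 140.38031381] [ 3.14155787e+00 -1.35724633e-04  3.41805764e-01] 19.9833 15.233084055588964
board px [[416, 99], [401, 270], [226, 270], [211, 99]] tool [[np.float64(75.0), np.float64(80.8)], [np.float64(-73.2), np.float64(81.0)], [np.float64(-73.3), np.float64(-77.0)], [np.float64(74.9), np.float64(-77.2)]]
white [578. 369.] [57. 60.] 9.5 tool -197.4 287.3
white [314. 188.] [16.  3.] 90.0 tool 3.9 1.9
white [314. 162.] [28.  3.] 90.0 tool 25.6 1.8
white [348. 119.] [15. 15.] 45.0 tool 59.5 28.2
white [313. 119.] [16. 15.] 45.0 tool 59.7 1.6
white [279. 119.] [16. 15.] 45.0 tool 59.7 -24.8
white [438.   3.] [56. 37.] 35.1 tool 142.8 91.7
scene ring pred [[334.0, 185.9], [333.8, 188.8]]
side ring pred [[299.2, 189.7], [299.3, 193.3]]
  cop (295, 184, 9, 9) 43.0
pred [[291.3, 198.2], [330.1, 198.3], [291.7, 218.1], [329.8, 218.1]]
row 218 294 331 38
col305 [178 259]
```

Request:
{"name": "drive_tool", "arguments": {
  "motion": [
    {"fingers": 0, "linear": [0.001, 0.0008, 0], "twist": 0},
    {"fingers": 0, "linear": [0, 0, 0.008], "twist": 0},
    {"fingers": 0, "linear": [0, 0, 0.008], "twist": 0},
    {"fingers": 0, "linear": [0, 0, 0.008], "twist": 0},
    {"fingers": 0, "linear": [0, 0, 0.005], "twist": 0}
  ]
}}

```text
clock: 20.55
eef_pos: [590.9, 17.6, 109.6]
tool_rot: [-3.141, 0.002, 0.342]
force: [-0.1, 0.4, -0.6]
width: 15.5
gripper_force: 58.6
```

Request:
{"name": "drive_tool", "arguments": {
  "motion": [
    {"fingers": 0, "linear": [0, 0, 0], "twist": 0},
    {"fingers": 0, "linear": [0, 0, 0], "twist": 0},
    {"fingers": 0, "linear": [0, 0, 0], "twist": 0},
    {"fingers": 0, "linear": [0, 0, 0], "twist": 0},
    {"fingers": 0, "linear": [0, 0, 0], "twist": 0}
  ]
}}

```text
clock: 20.97
eef_pos: [592.1, 17.7, 111.7]
tool_rot: [3.141, -0.001, 0.342]
force: [-0.0, 0.7, -0.9]
width: 15.6
gripper_force: 58.6
```

Request:
{"name": "drive_tool", "arguments": {
  "motion": [
    {"fingers": 0, "linear": [0, 0, 0], "twist": 0},
    {"fingers": 0, "linear": [0, 0, 0], "twist": 0},
    {"fingers": 0, "linear": [0, 0, 0], "twist": 0},
    {"fingers": 0, "linear": [0, 0, 0], "twist": 0},
    {"fingers": 0, "linear": [0, 0, 0], "twist": 0}
  ]
}}

```text
clock: 21.38
eef_pos: [591.8, 17.6, 111.4]
tool_rot: [3.142, -0.0, 0.342]
force: [-0.3, -0.1, -0.5]
width: 14.8
gripper_force: 58.6
```

```bash
python3 m.py 16 | grep -v -e '-2[0-9][0-9]' ; python3 g.py 16; python3 - <<'E'
from h import *
for n in ('w15','w16'):
    g=cv2.cvtColor(load(n)['color'],cv2.COLOR_BGR2GRAY)
    for u in(297,300,328): print(n,u,np.nonzero(g[140:225,u]<70)[0][[0,-1]]+140, g[190:204,u].tolist())
E
```

```text
[591.79695498  17.63882449 111.36978271] [ 3.14157009e+00 -8.52058317e-05  3.41782327e-01] 21.3833 14.843957014823946
board px [[427, 101], [408, 289], [216, 289], [198, 101]] tool [[np.float64(74.3), np.float64(80.0)], [np.float64(-74.5), np.float64(79.8)], [np.float64(-74.6), np.float64(-78.5)], [np.float64(74.2), np.float64(-78.0)]]
white [602. 383.] [32. 66.] 90.0 tool -188.6 289.9
white [312. 172.] [31.  3.] 90.0 tool 24.4 1.0
white [350. 124.] [17. 17.] 90.0 tool 58.6 27.4
white [312. 124.] [17. 17.] 90.0 tool 58.6 1.0
white [274. 124.] [18. 17.] 45.0 tool 58.1 -25.6
white [458.  14.] [27. 57.] 90.0 tool 130.1 95.1
scene ring pred [[333.6, 193.3], [333.4, 196.0]]
  cop (332, 191, 6, 8) 9.5
side ring pred [[299.9, 198.5], [300.0, 202.1]]
pred [[291.3, 198.2], [330.1, 198.3], [291.7, 218.0], [329.8, 218.1]]
row 218 294 331 38
col305 [189 259]
w15 297 [197 224] [160, 153, 150, 148, 149, 151, 144, 1, 10, 25, 25, 23, 26, 25]
w15 300 [178 223] [19, 18, 17, 23, 44, 44, 40, 6, 15, 26, 26, 25, 24, 24]
w15 328 [179 224] [76, 78, 79, 78, 77, 67, 49, 2, 13, 24, 24, 24, 24, 23]
w16 297 [189 224] [8, 20, 19, 19, 21, 21, 20, 9, 13, 25, 24, 24, 24, 24]
w16 300 [189 223] [14, 27, 24, 25, 24, 26, 23, 10, 16, 26, 23, 24, 25, 24]
w16 328 [189 224] [26, 50, 47, 47, 48, 48, 36, 5, 12, 25, 24, 24, 24, 23]
```

Request:
{"name": "drive_tool", "arguments": {
  "motion": [
    {"fingers": 0, "linear": [0, 0, 0.002], "twist": 0},
    {"fingers": 0, "linear": [0, 0, 0.0017], "twist": 0},
    {"fingers": 0, "linear": [0, 0, 0], "twist": 0},
    {"fingers": 0, "linear": [0, 0, 0], "twist": 0},
    {"fingers": 0, "linear": [0, 0, 0], "twist": 0}
  ]
}}

```text
clock: 21.95
eef_pos: [591.8, 17.7, 107.6]
tool_rot: [-3.142, 0.0, 0.342]
force: [-0.3, 0.1, -0.7]
width: 15.4
gripper_force: 58.6
```

Request:
{"name": "drive_tool", "arguments": {
  "motion": [
    {"fingers": 0, "linear": [0, 0, 0], "twist": 0},
    {"fingers": 0, "linear": [0, 0, 0], "twist": 0},
    {"fingers": 0, "linear": [0, 0, 0], "twist": 0},
    {"fingers": 0, "linear": [0, 0, 0], "twist": 0},
    {"fingers": 0, "linear": [0, 0, 0], "twist": 0}
  ]
}}

```text
clock: 22.37
eef_pos: [591.8, 17.6, 107.7]
tool_rot: [3.142, -0.0, 0.342]
force: [-0.1, -0.6, -0.9]
width: 15.3
gripper_force: 58.6
```

```bash
python3 m.py 17 | grep -e '\[5' -e board -e '31[0-9]'; python3 - <<'E'
from h import *
d=load('scene17')
for q in (load('scene9'),d):
    m=cv2.inRange(cv2.cvtColor(q['color'],cv2.COLOR_BGR2HSV),(5,180,120),(16,255,255)); m[:,:400]=0
    c=max(cv2.findContours(m,0,1)[0],key=cv2.contourArea); print(cv2.boundingRect(c))
E
```

```text
[591.82936183  17.63712537 107.65974536] [ 3.14154913e+00 -1.17699757e-04  3.41776631e-01] 22.3667 15.280415937770044
board px [[429, 102], [409, 292], [215, 292], [197, 101]] tool [[np.float64(73.7), np.float64(80.2)], [np.float64(-75.0), np.float64(79.7)], [np.float64(-75.1), np.float64(-78.4)], [np.float64(74.3), np.float64(-77.5)]]
white [312. 172.] [31.  3.] 90.0 tool 24.5 1.0
white [312. 124.] [18. 17.] 45.0 tool 58.4 0.8
(419, 126, 26, 25)
(420, 126, 26, 25)
```

```bash
python3 -c "
from cell import ctrl
print(ctrl.finish_job())"
```

```text
the job is handed in; nothing more can be done
None
```

I handed the job in at about 22 s: the cover hangs level on the bar, released, and the middle-sized probe is held still and upright over the chip, its loop about 1 cm above it, centred to within about 1 mm and in line with the stripe. No result came back, and the last checks were by measurement rather than by viewing a picture.

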